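Secure a drawbar pin with its R-clip

ROBOT

A 6-joint arm with a two-finger parallel gripper is mounted at the origin on a cart in front of the work surface, level with it; the furniture and walls round the work are solid. World frame = base frame: x ahead of the robot, y to its left, z up, the work surface at z = 0. Lengths are in m, angles in degrees, forces in N, time in s.
With the tool pointing down it reaches from about 0.35 to 0.875 m from the base axis. Payload 4.2 kg.
Tool frame: the origin (TCP) lies midway between the tips of the shut fingers; the grasp point (between the pads) lies 19 mm behind it; z points along the fingers, y is the line along which they close (so a half turn about z gives the same grasp; the last joint's range is limited). The gripper opens to 87 mm and grips with 3 to 60 N. Pads are 19 mm wide; open, the fingers measure 117 mm over their backs; the gripper's body (75 mm by 190 mm) begins 51 mm behind the grasp point.
Start: joints at [-48.782, 22.042, 0.453, 0, -68.411, -14.817], TCP at [0.278, -0.56, 0.223] pointing down, gripper open.
Joint ranges: [-179.83, 179.83], [-69.29, 118.12], [-61.27, 80.66], [-181.25, 117.63], [-171.15, -9.14], [-177.46, 177.46]. Speed limits (degrees/s): [159.86, 159.86, 180, 180, 180, 180].

INTERFACE

Orientations are given as [roll, pitch, yaw] about the fixed x, y, z axes, in that order (R = Rz(yaw) Ry(pitch) Rx(roll)).
In Python, from workcell import env gives the robot as it stands. The module is installed in compiled form; this text tells all that it offers. Calls block until the motion is done:
- env.goto(position, orientation): joint-space move of the TCP to a pose.
- env.move_straight(position, rotation=None, rate=0.15, force_limit=None): straight line of the TCP; rotation=None keeps the orientation; rate is the mean speed in m/s. With force_limit (N) it stops when the force on the tool has changed by that much, and returns True; else False.
- env.set_joints(angles): joint-space move.
- env.gripper_to(opening, grasp_force=None): opening from 0.0 (shut) to 1.0 (fully open); grasp_force is the grip in N (None keeps the last); returns when the fingers have stopped.
- env.dwell(seconds).
- env.inverse_kinematics(position, orientation): joint angles nearest the present ones, or None.
- env.read_state(): the state.
- env.grab_frame(name): name is "side" or "top" or "wrist"; returns a dict with "image" (480x640x3 uint8, blue, green, red), "fx", "fy", "cx", "cy" (pixels), "position" and "orientation" of the camera in the world. Camera axes: x right, y up, looking along -z (the intrinsics and any distortion apply to the point x, -y, -z); pixel columns grow to the right and rows downward; lengths in m; the calibration is good to about 2 mm. A picture is of the moment at which its call begins. There is no depth.
A pose or a line that the arm cannot do raises env.Unreachable and nothing moves.
- env.close_job(): hands the job in; it is judged then, once.
Trained networks look in a picture, given as the dict that the camera call returned (one of the last four; its "shot" number tells which), for a name from the list of things; names that differ only in an ending like _2 or _b are one class to them, and where a whole thing is asked for, a point or a joint stands for the part that bears it (a point fixed in the world has none). Each returns a list of dicts, best first, with "score" (0 to 1); they miss things now and then, are a little off and sometimes report something else, mostly with a low value. They report only what shows in the picture. A call takes as long as a camera call. They do not tell look-alikes from the thing itself.
- env.search_frame(picture, thing): "xyz" ([x, y, z] in m, in world coordinates, good to about 4 mm: the middle of the surface that is visible of it).
- env.trace(picture, thing): "mask" (480x640 bool, what is visible of it).
The state is a dict: "clock": time; "joint_positions": joint angles; "qvel": joint speeds; "joint_torque": joint torques, N m; "position": TCP position; "tool_rot": TCP orientation; "force": force on the tool from outside, world axes, zero at the start; "wrist_torque": the same for the moment, N m; "opening": opening from 0.0 (shut) to 1.0 (fully open); "finger_force": force on a finger pad.
Only numpy, scipy, OpenCV 4.12 (cv2) and the standard library are available. Lean on these libraries where they do the work, as an engineer would, in place of code of your own. Each camera call takes 0.05 s, during which the arm holds its last target. There are 200 camera calls.

TASK

Take the orange-headed R-clip out of its timber rest and push its straight leg down through the cross hole in the coupling's pin until the bow springs over the pin and the clip sits fully home, then let go. The pin has a lot of end play, so feel gently for the hole and never push on the coupling with more than about 25 N. Leave the tape measure, black cap and washer box where they are.

Things in the scene. Friction and masses are not known exactly. Their poses are not given: they have to be found in the camera images.
- clip: R-clip of 5 mm wire, 98 mm tall, standing leg down in the rest. z up along the straight leg. Origin on the leg's axis, level with the middle of the bow's cradle: it lies at the pin's centre when the clip is home. Bow on the +x side, its flared lower end 21 mm below the origin, 15 mm out. An 11 mm collar, too wide for the hole, starts 10.5 mm above the origin. About 70 g
- clip_tip (a point): lower end of the clip's straight leg, 34 mm below the clip's origin; chamfered from 5 to 4 mm wide over the last 1.5 mm
- clip_grip (a point): middle of the clip's orange moulded grip, 52 mm above the clip's origin and 4 mm towards its +x. The grip is 26 mm along x, 12 mm thick along y (take it across y) and 28 mm tall
- bow (a joint): angle the bow is sprung away from the leg, rad: 0 relaxed, about 0.08 riding over the pin's side, under 0.04 once sprung over. The push rises to 6 to 12 N as the clip's origin comes from 21 to 16 mm above the pin's centre, stays lower until about 11 mm, then the bow pulls the clip home with up to 9 N; 0.5 mm past home the collar sits on the pin and stops it
- rest: fixed pale timber block, 90 x 60 x 40 mm, with a slot in its top (20 mm along x, 7 mm along y) in which the clip stands 28 mm deep; draw the clip straight up. Origin at the centre of the underside, z up
- coupling: fixed blue clevis on a 76 x 145 mm base plate. A level steel pin, 20 mm thick, axis 75 mm above the work surface, lies along its y axis through two lugs (first lug's face at y = +26 mm, tops 20 mm above the pin axis) and sticks out towards -y. The vertical cross hole, 7 mm wide, is in this free end. Origin on the work surface under the middle of the hole's possible places
- pin_mid (a point): point on the coupling, on the pin's axis, in the middle of the cross hole's possible places (axes as the coupling's). The pin is shifted along y by an unknown end play: the true hole lies from -14 to +14 mm along y from here; x and z are true. The pin slides only under about 10 N; its free end is 33 mm past the hole. The bow may go to either side of the pin
- tape_measure: yellow tape measure, 82 x 33 x 69 mm, bystander; origin at the centre of its underside
- cap_black: black round cap, 45 mm wide, 24 mm high, bystander; origin at the centre of its underside
- washer_box: small white and green box, 64 x 100 x 42 mm, bystander; origin at the centre of its underside
- bush (a joint): how far the pin is pushed down in its rubber bushes, m: 0 free, 0.001 for each 6 N of downward push (25 N = 0.0042); it springs back
Mind the look-alikes: they are no part of the job. What is shaped like the clip but red or turquoise is not meant.

How it is judged:
By the outcome, as a careful person would: the job done as asked, in the order asked, and still so for the second after the job is handed in, with the robot touching nothing.
It also fails if it takes over 67 s, if anything falls off the work surface, if the arm or the gripper's body presses on something with over 40 N, if the wrist force passes 120 N, or if a joint passes its speed limit or range.

## Working session

There is one attempt and no reset: what is moved stays moved. The work goes in short steps, each a Python script; the robot and the scene stay as the last script left them, time stands still between calls to the robot, and variables do not carry over. Pictures are saved under pics/ and viewed, at most 10 in all, crops included, and the job is handed in when it is done.

```bash
mkdir -p pics
python3 - <<'E'
from workcell import env
import cv2, numpy as np
for n in ["side","top"]:
    f=env.grab_frame(n); cv2.imwrite(f"pics/{n}0.png",f["image"])
    print(n,f["fx"],f["fy"],f["cx"],f["cy"],f["position"],f["orientation"],[k for k in f])
    for t in ["clip","rest","coupling","tape_measure","cap_black","washer_box"]:
        print(t,[(np.round(d["xyz"],3).tolist(),round(d["score"],2)) for d in env.search_frame(f,t)][:4])
s=env.read_state();print(s)
E
```

```text
side 575.2706162292336 575.2706162292336 319.6246730288852 239.973972932872 [ 0.60323761 -0.59571913  0.62041372] [56.7670863   0.27483022  1.70806072] ['image', 'fx', 'fy', 'cx', 'cy', 'position', 'orientation', 'shot']
clip [([0.422, 0.115, 0.006], 0.83), ([0.45, 0.281, 0.095], 0.81)]
rest [([0.445, 0.259, 0.041], 0.68)]
coupling [([0.583, 0.089, 0.015], 0.78)]
tape_measure [([0.715, 0.231, 0.043], 0.86)]
cap_black [([0.722, 0.021, 0.02], 0.69)]
washer_box [([0.626, 0.344, 0.039], 0.95)]
top 561.1239869854342 561.1239869854342 310.82853280266306 240.7423429056376 [0.47548596 0.23600007 1.1864432 ] [  5.05707698  -1.2833409  -89.69436891] ['image', 'fx', 'fy', 'cx', 'cy', 'position', 'orientation', 'shot']
clip [([0.428, 0.422, 0.011], 0.84), ([0.419, 0.121, 0.01], 0.68), ([0.45, 0.281, 0.115], 0.43)]
rest [([0.444, 0.278, 0.04], 0.81)]
coupling [([0.572, 0.109, 0.012], 0.8)]
tape_measure [([0.712, 0.24, 0.06], 0.61)]
cap_black [([0.716, 0.03, 0.02], 0.98)]
washer_box [([0.622, 0.369, 0.038], 0.58)]
{'clock': 0.7, 'joint_positions': array([-4.87806263e+01,  2.20393428e+01,  4.53285722e-01, -2.14776588e-03,
       -6.84118757e+01, -1.48184319e+01]), 'qvel': array([-0.03986417, -0.07862203, -0.04476573,  0.00200629,  0.0201987 ,
       -0.11816076]), 'joint_torque': array([-1.26161312e-04, -3.90331542e+01,  1.87585831e+01,  4.22367409e+00,
        1.55556668e-02, -1.81371360e-05]), 'position': array([ 0.2779424 , -0.55976759,  0.22257366]), 'tool_rot': array([-1.79998512e+02,  2.45942476e-03, -1.53599848e+02]), 'force': array([-0.16992329,  0.33807348,  0.07701865]), 'wrist_torque': array([0.0289726 , 0.0501689 , 0.01788744]), 'finger_force': 0.0, 'opening': 1.0014202551072597}
```

View pics/side0.png

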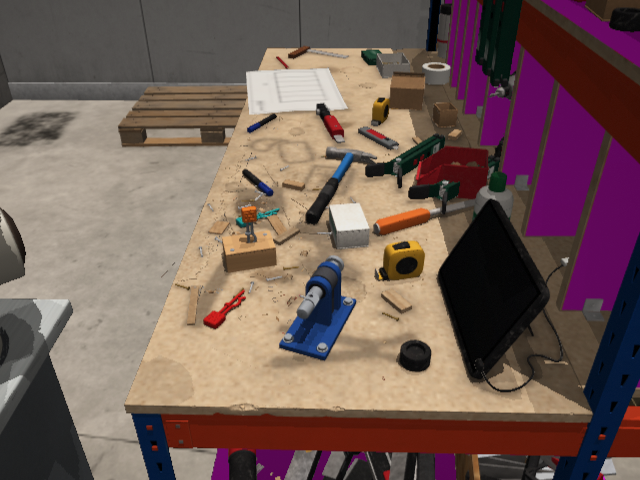

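View pics/top0.png

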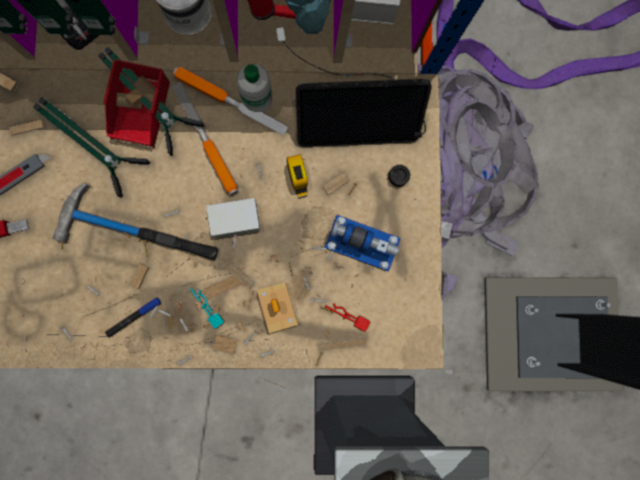

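In the side view the candidates are the red clip lying at (226,308), the turquoise clip lying at (260,216), and the orange-headed clip standing in the rest at (249,222). In the top view they are at (347,316), (207,308) and (275,305). The orange one, in the rest, is the target. The pin's free end is at (388,247) in the top view. Next I'll check both up close with the wrist camera.

Run:
```python
from workcell import env
import cv2, numpy as np
from scipy.spatial.transform import Rotation as R
env.move_straight([0.278,-0.5,0.36],rate=0.3)
# choose yaw whose j6 stays in range
for y in [15,-165]:
    print(y,env.inverse_kinematics([0.45,0.28,0.12],[180,0,y]),env.inverse_kinematics([0.56,0.08,0.2],[180,0,y-37]))
ims=[]
for k,(p,y) in enumerate([([0.53,0.07,0.32],-112),([0.45,0.2,0.30],-75)]):
    try: env.goto(p,[180,0,y])
    except env.Unreachable as e: print("unreach",p); continue
    f=env.grab_frame("wrist"); ims.append(f["image"]); np.save(f"w{k}.npy",f,allow_pickle=True)
    print(np.round(f["position"],3),np.round(f["orientation"],2),f["fx"],env.read_state()["clock"],np.round(env.read_state()["joint_positions"],1))
cv2.imwrite("pics/w01.png",cv2.resize(np.vstack(ims),None,fx=.62,fy=.62))
```

```text
15 [ 4.94390776e+01  1.86590235e+01 -2.10258324e+01  2.54444375e-14
 -5.03151441e+01  5.55609224e+01] [ 2.45389242e+01  1.72864467e+01 -1.00232935e+01  2.54444375e-14
 -6.26902598e+01  4.34610758e+01]
-165 [ 4.94390776e+01  1.86590235e+01 -2.10258324e+01 -2.54444375e-14
 -5.03151441e+01 -1.24439078e+02] [ 2.45389242e+01  1.72864467e+01 -1.00232935e+01 -2.54444375e-14
 -6.26902598e+01 -1.36538924e+02]
[ 0.503 -0.001  0.483] [-1.5810e+01  2.0000e-02  1.5791e+02] 392.8946749906288 3.6333 [ 24.8  10.   -2.4   0.  -77.6 -46.9]
[0.47  0.127 0.464] [-1.5800e+01  3.0000e-02 -1.6504e+02] 392.8946749906288 4.35 [ 42.8   6.1  -9.8   0.  -74.1 -27.9]
```

View pics/w01.png

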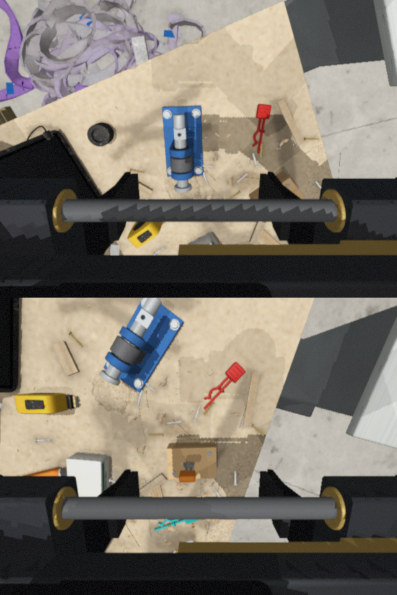

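The wrist views confirm the layout: the hole shows as a dark dot near (180,127) in the upper half, and the clip is in the rest at (188,475). I'll put the camera straight above each for close crops.

```bash
cat > h.py <<'E'
from workcell import env
import cv2, numpy as np
from scipy.spatial.transform import Rotation as R
def rot(f): return R.from_euler('xyz',f["orientation"],degrees=True).as_matrix()
def unproj(f,u,v,z):
    d=rot(f)@np.array([(u-f["cx"])/f["fx"],-(v-f["cy"])/f["fy"],-1]); p=np.array(f["position"])
    return p+d*(z-p[2])/d[2]
def proj(f,P):
    q=(np.atleast_2d(P)-f["position"])@rot(f)
    return np.c_[f["cx"]+f["fx"]*q[:,0]/-q[:,2], f["cy"]-f["fy"]*q[:,1]/-q[:,2]]
def load(n): return np.load(n,allow_pickle=True).item()
def above(xy,yaw,z):
    a=np.radians(yaw); return [xy[0]-0.076*np.cos(a),xy[1]-0.076*np.sin(a),z]
E
python3 - <<'E'
from h import *
h=unproj(load("w0.npy"),290,205,0.085); c=unproj(load("w1.npy"),303,290,0.105); print(h,c)
ims=[]
for k,(p,y,z) in enumerate([(c,-75,0.19),(h,-112,0.19)]):
    env.goto(above(p,y,z),[180,0,y]); env.dwell(0.2)
    f=env.grab_frame("wrist"); np.save(f"c{k}.npy",f,allow_pickle=True)
    u,v=proj(f,p)[0]; print(u,v); x0,y0=int(u)-100,max(0,int(v)-130); print("crop",x0,y0)
    ims.append(cv2.resize(f["image"][y0:y0+260,x0:x0+200],None,fx=2,fy=2,interpolation=cv2.INTER_CUBIC))
hh=min(i.shape[0] for i in ims)
cv2.imwrite("pics/c01.png",np.hstack([i[:hh] for i in ims])); print(env.read_state()["clock"])
E
```

```text
[0.56098209 0.05906234 0.085     ] [0.44681818 0.28089091 0.105     ]
322.207172465999 127.58738611287608
crop 222 0
320.91108458496296 123.94341122574531
crop 220 0
6.7083
```

View pics/c01.png

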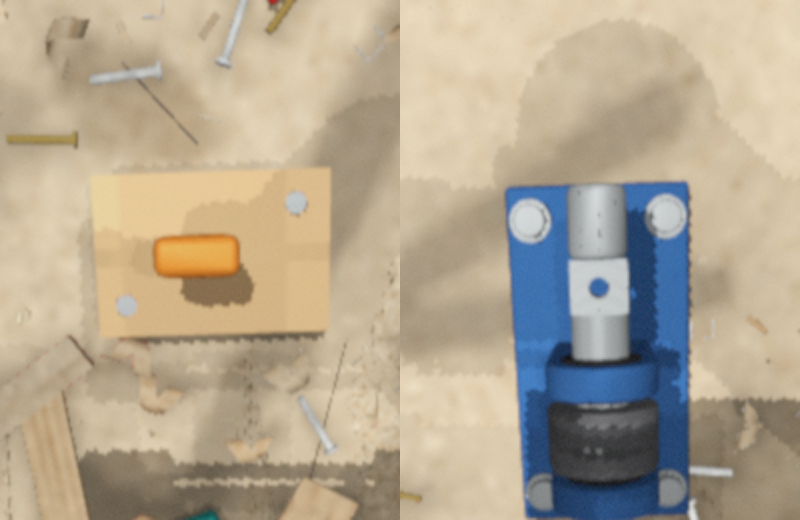

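Left: the orange grip is centred at full-frame (320,128). Right: the hole is at (319,144). Now for the angles, and which side the bow is on.

Run:
```python
from h import *
f=load("c0.npy"); hsv=cv2.cvtColor(f["image"],cv2.COLOR_BGR2HSV)
m=cv2.inRange(hsv,(5,190,120),(18,255,255)); m[:,:260]=0;m[:,380:]=0;m[220:]=0
n,l,st,ce=cv2.connectedComponentsWithStats(m);i=1+np.argmax(st[1:,4]);pts=np.argwhere(l==i)[:,::-1].astype(np.float32)
r=cv2.minAreaRect(pts);print(r); b=cv2.boxPoints(r); P=np.array([unproj(f,*q,0.112) for q in b])
e=[P[1]-P[0],P[2]-P[1]];e=max(e,key=np.linalg.norm);print("grip c",P.mean(0),"len",np.linalg.norm(e),"yaw",np.degrees(np.arctan2(e[1],e[0])))
# rest edges
for a,bb in [((92,175),(330,168)),((100,337),(330,330))]:
    p,q=[unproj(f,222+t[0]/2,t[1]/2,0.04) for t in (a,bb)];d=q-p;print("rest edge",p,q,np.degrees(np.arctan2(d[1],d[0])))
f=load("c1.npy"); g=lambda x,y,z:unproj(f,220+(x-400)/2,y/2,z)
for z in (.08,.085): print("hole",g(598.5,288,z))
for a,bb,z in [((597,200),(600.5,345),.085),((570,200),(573.5,345),.075),((625,200),(628,345),.075),((507,188),(525,515),.01),((688,182),(690,500),.01)]:
    p,q=g(*a,z),g(*bb,z);d=q-p;print("pin",p,q,np.degrees(np.arctan2(d[1],d[0]))-90)
im=cv2.imread("pics/side0.png")[195:280,205:290]
cv2.imwrite("pics/sc.png",cv2.resize(im,None,fx=6,fy=6,interpolation=cv2.INTER_CUBIC))
```

```text
((320.0207214355469, 127.89366149902344), (19.65700340270996, 40.52286148071289), 86.98721313476562)
grip c [0.44804721 0.2814113  0.112     ] len 0.023946167208300673 yaw -162.24091814215402
rest edge [0.49346849 0.26353666 0.04      ] [0.40784414 0.23826207 0.04      ] -163.55445560295453
rest edge [0.47706944 0.32149947 0.04      ] [0.38977758 0.29545078 0.04      ] -163.38441668491907
hole [0.56687376 0.0707235  0.08      ]
hole [0.56677986 0.07053793 0.085     ]
pin [0.55689381 0.04470037 0.085     ] [0.57317962 0.0882395  0.085     ] -20.508313405231206
pin [0.56510487 0.04073712 0.075     ] [0.58241674 0.08573041 0.075     ] -21.04500470853246
pin [0.54801117 0.04760558 0.075     ] [0.564632   0.09287521 0.075     ] -20.160805093956654
pin [0.58816117 0.02212616 0.01      ] [0.6376566  0.15513373 0.01      ] -20.411486243080347
pin [0.51824686 0.04771846 0.01      ] [0.56461593 0.17666112 0.01      ] -19.77909444055547
```

View pics/sc.png

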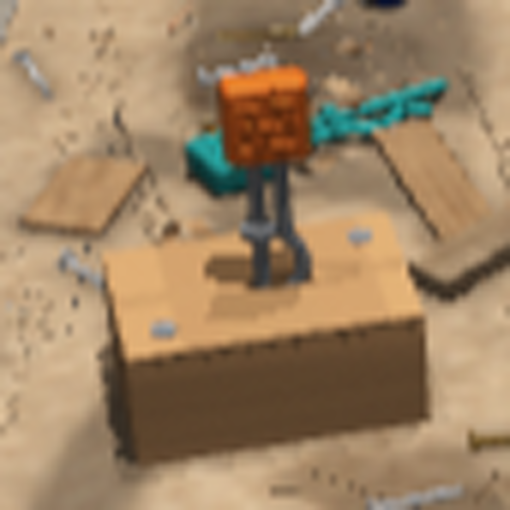

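The bow (right) is on world +x and the collared leg is on the left, so the clip's yaw is about 16.6°. The coupling's yaw is about -20.4°. Now the grasp and draw.

Run:
```python
from h import *
g=np.array([0.4480,0.2814]); Y=-163.4
env.goto([*g,0.19],[180,0,Y]); env.gripper_to(0.5)
print(env.move_straight([*g,0.079],rate=0.1,force_limit=8))
env.gripper_to(0.0,40); s=env.read_state(); print(s["position"],s["force"],s["opening"],s["finger_force"])
env.move_straight([*g,0.085],rate=0.03); env.move_straight([*g,0.20],rate=0.12)
s=env.read_state(); print(s["position"],s["force"],s["opening"],s["clock"])
# re-look at hole at the insertion yaw with camera straight above
Yi=159.6; h=np.array([0.5668,0.0706])
env.goto(above(h,Yi,0.20),[180,0,Yi]); env.dwell(0.25)
f=env.grab_frame("wrist"); np.save("d.npy",f,allow_pickle=True); sd=env.grab_frame("side"); np.save("ds.npy",sd,allow_pickle=True)
u,v=proj(f,[*h,.085])[0]; print(u,v)
t=env.read_state()["position"]; a,b=proj(sd,t)[0]; print("tcp side px",a,b)
A=cv2.resize(f["image"],None,fx=.75,fy=.75)[:, :480]
A=cv2.resize(f["image"][40:400,160:480],None,fx=1.25,fy=1.25)
x0,y0=int(a)-50,int(b)-40
B=cv2.resize(sd["image"][y0:y0+112,x0:x0+100],(400,448),interpolation=cv2.INTER_CUBIC)
print("side crop",x0,y0); cv2.imwrite("pics/d.png",np.hstack([A[:448],B])); print(env.read_state()["clock"])
```

```text
False
[0.44805056 0.28139441 0.07909704] [ 0.1214749  -0.377691   -0.29147401] 0.13533470472647727 40.00000446103513
[0.44751659 0.28098024 0.1990614 ] [ 0.62346248  0.3929718  -1.74944938] 0.1351143100579867 12.225
320.28288874122296 124.24894951577764
tcp side px 361.52876089509016 240.59088660690682
side crop 311 200
13.7417
```

View pics/d.png

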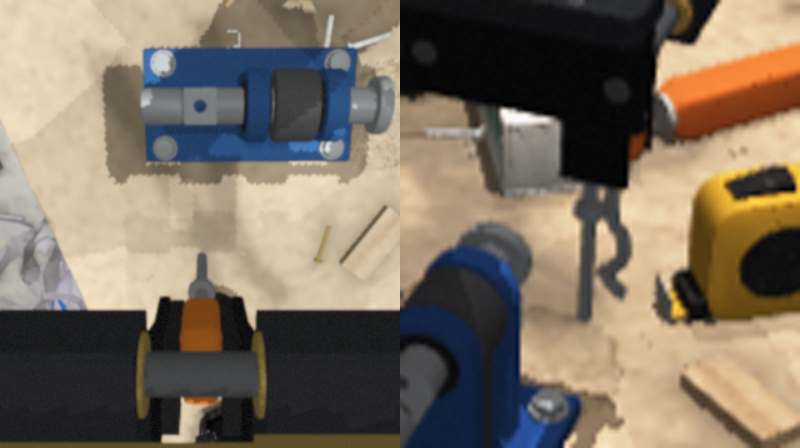

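The clip is held straight. The leg tip is at full-frame wrist pixel (321.6,244) and the hole at (319.6,125.2). Next I'll compute the leg offset and the hole, then feel for the hole.

Run:
```python
from h import *
f=load("d.npy"); Yi=159.6; a=np.radians(Yi); tx=np.array([np.cos(a),np.sin(a)]); ty=np.array([np.sin(a),-np.cos(a)])
s=env.read_state(); t=s["position"]; print(t,s["tool_rot"])
im=f["image"]
hp=unproj(f,319.6,125.2,.085)[:2]; tip=unproj(f,321.6,243.5,t[2]-.067)[:2]
print("hole",hp,"tip rel tool x,y",(tip-t[:2])@tx,(tip-t[:2])@ty, "hole vs first", (hp-[.5668,.0706])@tx,(hp-[.5668,.0706])@ty)
# sharper: tip via gray profile, hole via dark/blue centroid
c=im[100:150,295:345]; hsv=cv2.cvtColor(c,cv2.COLOR_BGR2HSV); print(np.argwhere(hsv[15:36,14:36,1]>110).mean(0)+[115,309])
g=cv2.cvtColor(im[232:262,308:336],cv2.COLOR_BGR2GRAY); print(g[::3,::2])
```

```text
[0.6378593  0.04495089 0.20026475] [1.79984726e+02 1.49654477e-02 1.59678619e+02]
hole [0.56722236 0.06994731] tip rel tool x,y 0.005217957691277683 0.00021179753155439127 hole vs first -0.0006233774811770686 -0.00046453129047234774
[124.43636364 319.67272727]
[[168 164 160 155 151 151 148 148 148 147 144 145 143 143]
 [169 166 163 160 157 156 151 150 148 148 147 148 147 147]
 [188 185 179 180 178 167 155 151 146 149 150 153 154 157]
 [191 192 191 189 187 179 150 136 154 157 164 169 165 173]
 [193 195 193 191 184 116  82  81 100 163 175 178 182 190]
 [192 191 188 187 181  97  84  81  85 159 175 179 183 187]
 [193 193 193 194 180  93  80  81  85 160 169 175 179 183]
 [196 196 198 197 182  90  80  79  81 153 170 173 176 182]
 [200 200 199 197 182  87  82  79  82 154 166 169 175 181]
 [201 202 198 193 170  87  83  81  81 153 168 168 171 178]]
```

Run:
```python
from h import *
Yi=159.6; a=np.radians(Yi); tx=np.array([np.cos(a),np.sin(a)]); ty=np.array([np.sin(a),-np.cos(a)])
b=np.array([.5670,.0702])-.0036*tx-.0002*ty; O=[180,0,Yi]
env.goto([*b,.175],O); env.move_straight([*b,.156],rate=.05)
pts=sorted([(i*.9e-3,j*.9e-3) for i in range(-3,4) for j in range(-3,4)],key=lambda p:np.hypot(*p))[:30]
for dx,dy in pts:
    p=b+dx*tx+dy*ty
    env.move_straight([*p,.1545],rate=.03)
    hit=env.move_straight([*p,.144],rate=.025,force_limit=4); s=env.read_state()
    print(round(dx*1e3,1),round(dy*1e3,1),hit,np.round(s["position"],4),np.round(s["force"],1),round(s["clock"],1))
    if not hit or s["position"][2]<.147 or s["clock"]>40: break
    env.move_straight([*p,.1545],rate=.05)
```

```text
0.0 0.0 False [0.5703 0.0687 0.1439] [-0.1  0.3 -1. ] 15.5
```

In the hole at the first try. Push home.

Run:
```python
from h import *
p=env.read_state()["position"][:2]; p=np.array([.5703,.0687]) if False else p
for z in [.131,.127,.124,.121,.118,.114,.111,.109,.108,.1075]:
    hit=env.move_straight([*p,z],rate=.02,force_limit=18); s=env.read_state()
    print(z,hit,np.round(s["position"],4),np.round(s["force"],1),np.round(s["wrist_torque"],2),round(s["clock"],1))
    if hit or abs(s["force"][2])>21: break
f=env.grab_frame("side"); h=proj(f,[.567,.07,.09])[0].astype(int); print(h)
cv2.imwrite("pics/e.png",cv2.resize(f["image"][h[1]-55:h[1]+55,h[0]-60:h[0]+60],None,fx=5,fy=5,interpolation=cv2.INTER_CUBIC))
```

```text
0.131 False [0.5707 0.0688 0.1312] [ 1.9 -1.3  0.2] [-0.22 -0.47 -0.01] 16.3
0.127 False [0.5714 0.0688 0.1277] [ 3.2 -2.   3. ] [-0.57 -1.1   0.  ] 16.6
0.124 False [0.5715 0.0689 0.1249] [ 2.8 -0.1  3.5] [-0.53 -1.21 -0.04] 16.9
0.121 False [0.5713 0.0688 0.1215] [ 4.3 -1.7  3.7] [-0.68 -1.66  0.  ] 17.2
0.118 False [0.571  0.0689 0.117 ] [ 6.7 -1.5 -4. ] [-0.78 -2.53 -0.07] 17.6
0.114 False [0.5696 0.0688 0.1113] [ 6.6 -0.5 -8.2] [-0.42 -2.32 -0.01] 17.9
0.111 False [0.5697 0.0689 0.109 ] [ 5.2 -0.3 -3. ] [-0.29 -1.84  0.05] 18.2
0.109 False [0.5698 0.0688 0.1081] [ 4.  -0.8 -0.8] [-0.14 -1.38 -0.  ] 18.4
0.108 False [0.5699 0.0687 0.1078] [ 2.9 -0.3  0.1] [-0.06 -1.   -0.06] 18.7
0.1075 False [0.57   0.0687 0.1075] [ 2.3 -0.1 -0.1] [ 0.   -0.8  -0.04] 18.9
[310 293]
```

View pics/e.png

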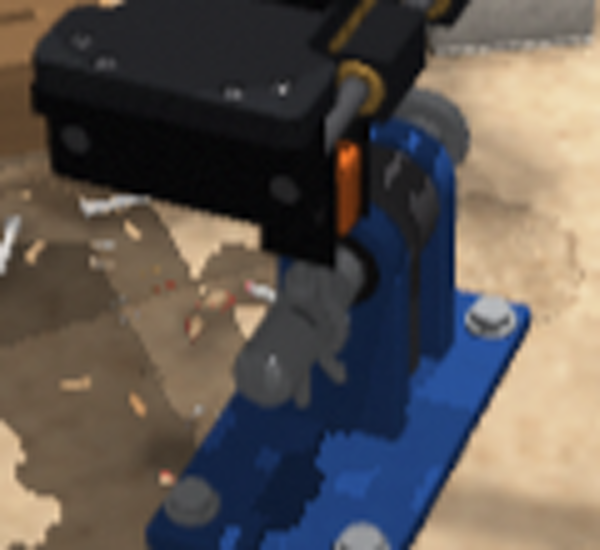

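The bow has snapped over: the pull reversed to -8 N and then faded out, and the leg end and bow show below the pin at about (300,395) and (330,370). I'll press gently to seat the collar, let go and check.

Run:
```python
from h import *
p=env.read_state()["position"][:2]
print(env.move_straight([*p,.1045],rate=.015,force_limit=8)); s=env.read_state(); print(s["position"],s["force"])
env.gripper_to(0.45); s=env.read_state(); print(s["position"],s["force"],s["opening"])
env.move_straight([*p,.20],rate=.1); p2=above([.567,.07],159.6,.25); env.move_straight(p2,rate=.2); env.dwell(.3)
f=env.grab_frame("side"); w=env.grab_frame("wrist"); h=proj(f,[.567,.07,.1])[0].astype(int)
A=cv2.resize(f["image"][h[1]-50:h[1]+50,h[0]-40:h[0]+40],(400,500),interpolation=cv2.INTER_CUBIC)
q=proj(w,[.567,.07,.1])[0].astype(int); B=cv2.resize(w["image"][q[1]-75:q[1]+75,q[0]-60:q[0]+60],(400,500),interpolation=cv2.INTER_CUBIC)
cv2.imwrite("pics/f.png",np.hstack([A,B])); print(h,q)
# predicted vs. seen top of grip if home: clip top at z=.141
L=np.array([.567,.07]);print("side: grip top/mid px",(proj(f,[[.567-.0037,.0714,.141],[.567-.0037,.0714,.127],[.567-.0037,.0714,.113]])-h+[40,50])*5)
s=env.read_state(); print(s["force"],s["clock"])
```

```text
True
[0.57084723 0.06854249 0.10617779] [ 0.30894473 -1.05667272  5.70979954]
[0.57181421 0.06895456 0.10572904] [-0.86799516 -0.02989046 -0.32658367] 0.4506529425147404
[310 287] [321 123]
side: grip top/mid px [[186.02965446 137.34216649]
 [186.83712601 176.82847259]
 [187.62979198 215.59076879]]
[ 0.2582748  -0.07404904 -0.44711952] 22.15
```

View pics/f.png

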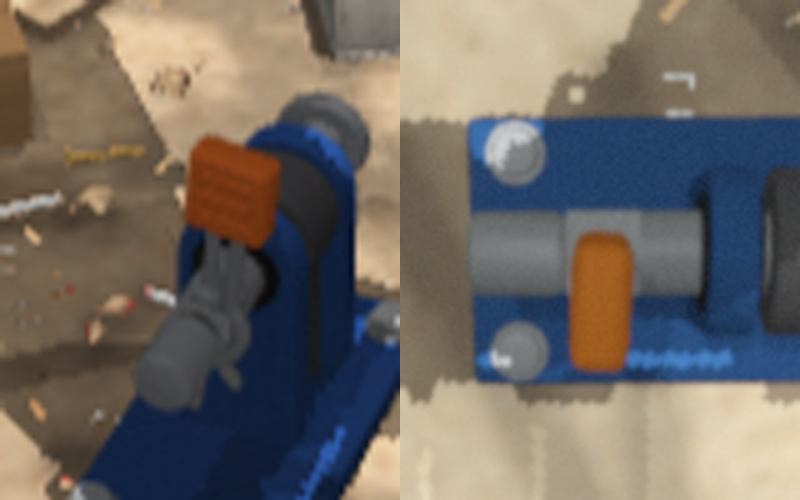

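The clip stands in the hole with its bow over the pin, and its bow end shows below at (233,380). The slight lean of about 5° matches the hole's clearance with the collar edge on the flat. The collar contact height, about 0.5 mm past home once the bush give is allowed for, confirms it is home. The gripper is clear, so I'm handing in.

```bash
python3 -c "
from h import *
print(env.close_job())"
```

```text
the job is handed in; nothing more can be done
None
```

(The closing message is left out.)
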